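# Gather the planet pinions in a corner of the parts tub

## Robot

A 7-joint arm with a two-finger parallel gripper is mounted at the origin on the work surface. World frame = base frame: x ahead of the robot, y to its left, z up, the work surface at z = 0. Lengths are in m, angles in rad, forces in N, time in s.
With the tool pointing down it reaches from about 0.425 to 0.875 m from the base axis. Payload 4.7 kg.
Tool frame: the origin (TCP) lies where the fingers leave the gripper's body, on its centre line; the fingertips stand 70 mm ahead of it and the grasp point (between the pads) lies 51 mm ahead of it; z points along the fingers, y is the line along which they close (so a half turn about z gives the same grasp; the last joint's range is limited). The gripper opens to 87 mm and grips with 3 to 60 N. Pads are 19 mm wide; open, the fingers measure 117 mm over their backs; the gripper's body (75 mm by 190 mm) begins 51 mm behind the grasp point.
Start: joints at [-1.185, 0.321, -0.07, 1.45, 0.023, 1.371, -0.057], TCP at [0.236, 0.606, 0.292] pointing down, gripper open.
Joint ranges: [-2.86, 2.86], [-0.3, 2.09], [-1.38, 1.24], [0.06, 2.45], [-1.56, 4.7], [0.09, 2.05], [-2.69, 2.69]. Speed limits (rad/s): [2.57, 2.57, 3.14, 3.14, 3.14, 3.14, 3.14].

## Interface

Orientations are given as a rotation vector (axis times angle).
In Python, from bench import get_state, get_image, get_calibration, close_job gives the robot as it stands.
- The arm moves only by the tool send_rows, never from a script. Its argument "rows" is a list of rows, each an object of numbers: "hand": the finger opening in mm, from 0 to 87; "x", "y", "z": the shift along the world's x, y, z in mm; "roll": the turn about the world's z in degrees. A call has 1 to 10 rows; each row shifts and turns the commanded pose from where the row before left it; what a row does not reach is not made up. A row lasts 1/10 s, in which the tool goes at most 50 mm and 8.59 degrees, less where a joint would pass 70% of its speed; a pose out of reach is approached as far as the arm can. A call is refused whole if a number of a shift passes 50 or a number of a turn 8.59, either way. A call with a gripper value outside its range is refused whole. The fingers move at their own pace and stop on an object; "force" is the grip in N (left out, the last holds). Time passes only in rows, so rows that do not move let the fingers close. It gives the time, the measured TCP pose, the force, the opening and the grip force at its end, in the units of the state.
- get_state(): the state, without advancing time (a new reading comes with each control period).
- get_image(name): name is "side" or "top"; returns the picture (400x640x3 uint8, blue, green, red); there is no depth.
- get_calibration(name): a dict with "mtx" (3x3 intrinsics, pixels), "world_from_camera" (4x4, takes a point from camera to world coordinates). Camera axes: x right, y down, z forward; pixel columns grow to the right and rows downward; lengths in m; the calibration is good to about 2 mm. A picture is of the moment at which its call begins. get_calibration takes no time and is no camera call.
- close_job(): hands the job in; it is judged then, once.
The state is a dict: "time": time; "joint_positions": joint angles; "qd": joint speeds; "joint_torque": joint torques, N m; "position": TCP position; "tool_rot": TCP orientation; "ft_force": force on the tool from outside, world axes, zero at the start; "torque": the same for the moment, N m; "grip_width": opening from 0.0 (shut) to 1.0 (fully open); "grip_force": force on a finger pad.
Only numpy, scipy, OpenCV 4.12 (cv2) and the standard library are available. Lean on these libraries where they do the work, as an engineer would, in place of code of your own. Each camera call takes 0.05 s, during which the arm holds its last target. There are 200 camera calls.

## Task

One planet pinion has been left on the bench: lower it gently, without dropping it, into the clear parts tub with the other three. Then grip the tub's rim and tip the tub so that all four pinions slide together into one of its two corners on the robot's side, the one nearer the planet carrier (the tub's low corner may rest on the bench). Finish while holding the tub tilted and still like that, without letting go, and leave the carrier, the clutch drum and the bearing where they stand.

Things in the scene. Friction and masses are not known exactly. Their poses are not given: they have to be found in the camera images.
- tub_mid (a point): clear open plastic tub, 0.2 kg; its centre, 35 mm above its underside. Inside 140 mm along its x, 200 mm along its y; floor 4 mm and rim top 70 mm above the underside; walls 3 mm. All round the top runs a stiff rim to pinch from above, 10 mm thick (70 to 80 mm from the centre in x, 100 to 110 mm in y), 14 mm high. z: out of the open top; at the start x points away from the robot within 0.3 rad
- corner_left (a point): inner bottom corner of the tub on the robot's side and the left (+y), at x -70, y +100 mm from the tub's centre, at floor level
- corner_right (a point): inner bottom corner of the tub on the robot's side and the right (-y), at x -70, y -100 mm from the tub's centre, at floor level
- loose_pinion_mid (a point): planet pinion: bright steel gear wheel, a plain upright cylinder 26 mm across the teeth, 24 mm high, with a 12 mm dark bore, about 75 g, oily (friction 0.16 to 0.24 inside the tub and on one another), standing on the bench outside the tub; this point is its centre, 12 mm above its underside
- pinion_a_mid (a point): planet pinion: bright steel gear wheel, a plain upright cylinder 26 mm across the teeth, 24 mm high, with a 12 mm dark bore, about 75 g, oily (friction 0.16 to 0.24 inside the tub and on one another), standing in the tub; its centre, 12 mm above its underside
- pinion_b_mid (a point): planet pinion: bright steel gear wheel, a plain upright cylinder 26 mm across the teeth, 24 mm high, with a 12 mm dark bore, about 75 g, oily (friction 0.16 to 0.24 inside the tub and on one another), standing in the tub; its centre, 12 mm above its underside
- pinion_c_mid (a point): planet pinion: bright steel gear wheel, a plain upright cylinder 26 mm across the teeth, 24 mm high, with a 12 mm dark bore, about 75 g, oily (friction 0.16 to 0.24 inside the tub and on one another), standing in the tub; its centre, 12 mm above its underside
- carrier: planet carrier the pinions belong to: heavy steel cage, two round plates with four webs between them and a splined tube on top, 116 mm across and 76 mm high, standing clear of the tub to the left (+y) or to the right (-y); origin at the centre of its underside. Leave it alone
- drum: aluminium clutch drum, an open cup 124 mm across and 55 mm high, on the side opposite the carrier; origin at the centre of its underside. Leave it alone
- bearing: ball bearing lying flat, 62 mm across, 16 mm high; origin at the centre of its underside. Leave it alone

How it is judged:
By the outcome, as a careful person would: the job done as asked, in the order asked, and still so for the second after the job is handed in, while the arm keeps its last pose, push and grip.
It also fails if it takes over 58 s, if anything falls off the work surface, if the arm or the gripper's body presses on something with over 40 N, if the wrist force passes 120 N, or if a joint passes its speed limit or range.

## Working session

There is one attempt and no reset: what is moved stays moved. The work goes in short steps, Python scripts to look and compute and a tool call to move; the robot and the scene stay as the last step left them, time stands still between calls to the robot, and variables do not carry over. Pictures are saved under pics/ and viewed, at most 10 in all, crops included, and the job is handed in when it is done.

Besides the shell and the picture viewer there is one more tool, called after "Emit:" as a command line: name --argument value ..., lists and objects as JSON in quotes. send_rows: Moves the arm, as the interface text tells. Its arguments: {"type":"object","properties":{"rows":{"type":"array","items":{"type":"object","properties":{"hand":{"type":"number"},"x":{"type":"number"},"y":{"type":"number"},"z":{"type":"number"},"roll":{"type":"number"}}}},"force":{"type":"number"}},"required":["rows"]}

```bash
mkdir -p pics; ls
python3 - <<'E'
from bench import *
import cv2,numpy as np
s=get_state();print(s)
for n in("top","side"):
    cv2.imwrite(f"pics/{n}0.png",get_image(n));c=get_calibration(n);print(n,np.round(c["mtx"],1).tolist(),np.round(c["world_from_camera"],3).tolist())
E
```

```text
pics
{'time': 0.0, 'joint_positions': array([-1.1848844 ,  0.32181321, -0.07010088,  1.45167842,  0.02262826,
        1.37078753, -0.05687617]), 'qd': array([ 3.28499234e-04,  5.90972955e-04, -1.30936219e-03,  6.19052343e-04,
       -2.46591193e-04, -5.01350575e-05, -1.34580312e-03]), 'joint_torque': array([ 3.61251623e-04, -4.91281879e+01, -4.03968450e-01, -3.12522125e+01,
       -6.41973736e-02,  4.37920564e-02,  1.61889789e-04]), 'position': array([0.23603383, 0.6051792 , 0.29116616]), 'tool_rot': array([-5.80522929e-01, -3.08725345e+00,  2.96073384e-03]), 'ft_force': array([ 0.82213546,  0.15201715, -0.49879867]), 'torque': array([-0.03308106, -0.00913583,  0.05289253]), 'grip_force': 0.0, 'grip_width': 1.0001901467408743}
top [[470.4, 0.0, 316.5], [0.0, 470.4, 201.3], [0.0, 0.0, 1.0]] [[-0.025, -0.992, 0.125, 0.402], [-1.0, 0.026, 0.004, 0.011], [-0.007, -0.124, -0.992, 1.129], [0.0, 0.0, 0.0, 1.0]]
side [[419.9, 0.0, 317.0], [0.0, 419.9, 191.6], [0.0, 0.0, 1.0]] [[1.0, -0.002, 0.014, 0.492], [-0.012, -0.654, 0.756, -0.909], [0.008, -0.756, -0.654, 0.836], [0.0, 0.0, 0.0, 1.0]]
```

View pics/top0.png

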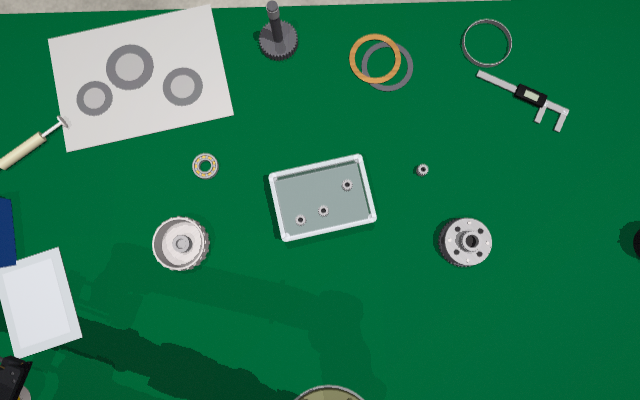

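View pics/side0.png

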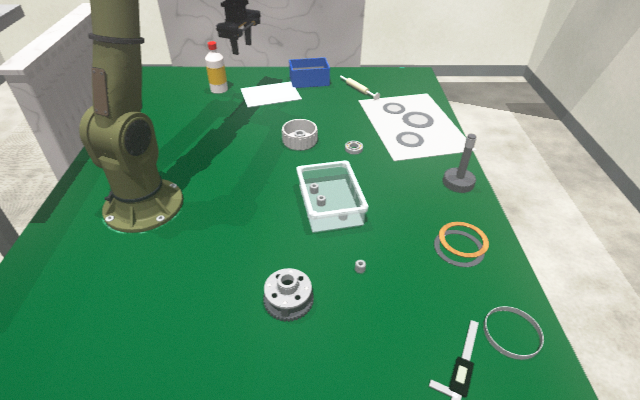

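The carrier stands on the right (-y), at about (467,242), so the target is corner_right. The tub is around (322,198), with pinions in it near (300,220), (323,211) and (347,185). The loose pinion is at (423,169). I'll enlarge the crop to read the corners.

```bash
cat > h.py <<'E'
from bench import *
import cv2,numpy as np
def ray(n,uv,z):
    c=get_calibration(n);T=c["world_from_camera"];d=T[:3,:3]@np.linalg.inv(c["mtx"])@[uv[0],uv[1],1];o=T[:3,3]
    return (o+d*(z-o[2])/d[2])*1000 if z<1 else None
def px(n,P):
    c=get_calibration(n);T=np.linalg.inv(c["world_from_camera"]);p=c["mtx"]@(T[:3,:3]@np.array(P)/1+T[:3,3]);return p[:2]/p[2]
def crop(src,x0,y0,x1,y1,k,out):
    cv2.imwrite(out,cv2.resize(cv2.imread(src)[y0:y1,x0:x1],None,fx=k,fy=k,interpolation=cv2.INTER_CUBIC))
E
python3 -c "
from h import *
crop('pics/top0.png',260,145,440,250,4.4,'pics/c0.png')"
```

```text
(no output)
```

View pics/c0.png

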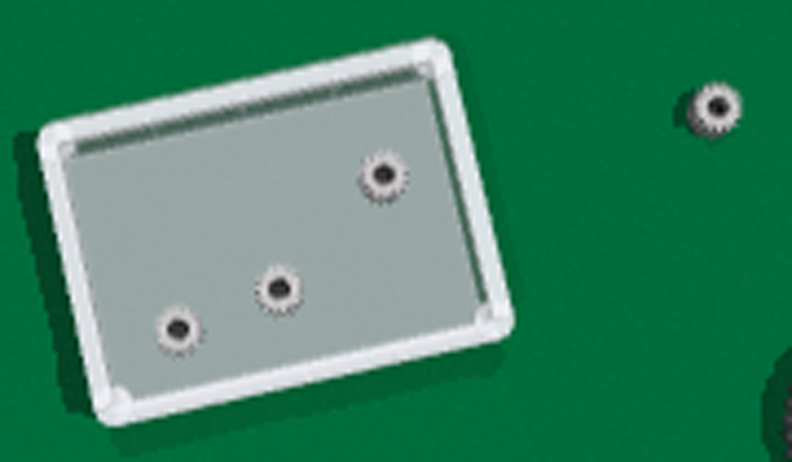

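The enlarged crop shows the rim's outer corners at about FL (38,126), FR (449,37), NR (514,335) and NL (98,427). The loose bore is at (718,106) and the tub bores at (178,328), (279,288) and (384,174).

Run:
```python
from h import *
f=lambda u,v:(260+u/4.4,145+v/4.4)
C=[ray("top",f(*p),.07)[:2] for p in [(37,125),(451,36),(515,336),(97,428)]]
print("corners FL FR NR NL",np.round(C,1).tolist())
c=np.mean(C,0)
mod=np.array([[80,110],[80,-110],[-80,-110],[-80,110]])
R,_=cv2.estimateAffinePartial2D(mod.astype(np.float32),np.float32(C));print(R)
yaw=np.arctan2(R[1,0],R[0,0]);print("centre",c,"yaw",np.degrees(yaw))
Rm=np.array([[np.cos(yaw),-np.sin(yaw)],[np.sin(yaw),np.cos(yaw)]])
print("loose",ray("top",f(718,106),.024))
for p in [(178,328),(279,288),(384,174)]:
    w=ray("top",f(*p),.028)[:2];print(w,"in tub",Rm.T@(w-c))
# side checks
for n,P in dict(loose=(*ray("top",f(718,106),.024)[:2]/1000,.024),centre_rimNR=(*C[2]/1000,.07),FL=(*C[0]/1000,.07)).items(): print(n,px("side",P))
print("carrier",ray("top",(471,241),.076),"bearing",ray("top",(205,166),.016),"drum",ray("top",(181,243),.055))
from scipy.spatial.transform import Rotation as S
print(np.round(S.from_rotvec(get_state()["tool_rot"]).as_matrix(),3))
```

```text
corners FL FR NR NL [[601.8, 123.0], [643.3, -93.8], [485.6, -120.8], [444.0, 94.2]]
[[ 9.82930846e-01 -1.83777540e-01  5.43654037e+02]
 [ 1.83777540e-01  9.82930846e-01  6.55559540e-01]]
centre [543.65402249   0.65556165] yaw 10.590258432134112
loose [ 611.27529388 -241.4487229    24.        ]
[497.74854585  53.4743913 ] in tub [-35.41628302  60.3558485 ]
[517.82249003  -0.97399978] in tub [-25.6910216    3.14562375]
[578.04822923 -59.1167074 ] in tub [ 22.82315657 -65.07525742]
loose [359.66261372 263.30105214]
centre_rimNR [308.80824431 215.96751476]
FL [347.08374605 160.15832612]
carrier [ 435.96777538 -327.25769936   76.        ] bearing [634.119746   281.41387473  16.        ] drum [448.69926586 325.88768797  55.        ]
[[-0.932  0.363 -0.001]
 [ 0.363  0.932 -0.002]
 [-0.    -0.002 -1.   ]]
```

Emit:
send_rows --rows '[{"x": 16, "y": -34, "roll": -5.8, "hand": 50}, {"x": 16, "y": -34, "roll": -5.8}, {"x": 16, "y": -34, "roll": -5.8}, {"x": 16, "y": -34, "roll": -5.8}, {"x": 16, "y": -34, "roll": -5.8}, {"x": 16, "y": -34, "roll": -5.8}, {"x": 16, "y": -34, "roll": -5.8}, {"x": 16, "y": -34, "roll": -5.8}, {"x": 16, "y": -34, "roll": -5.8}, {"x": 16, "y": -34, "roll": -5.8}]'

```text
schema error: expected keys hand, x, y, z, roll
```

Emit:
send_rows --rows '[{"x": 18, "y": -40}, {"x": 18, "y": -40}, {"x": 18, "y": -40}, {"x": 18, "y": -40}, {"x": 18, "y": -40}, {"x": 18, "y": -40}, {"x": 18, "y": -40}, {"x": 18, "y": -40}, {"x": 18, "y": -40}, {"x": 18, "y": -40}]'

```text
schema error: expected keys hand, x, y, z, roll
```

All keys are needed in each row.

Emit:
send_rows --rows '[{"x": 16, "y": -34, "z": 0, "roll": -5.8, "hand": 50}, {"x": 16, "y": -34, "z": 0, "roll": -5.8, "hand": 50}, {"x": 16, "y": -34, "z": 0, "roll": -5.8, "hand": 50}, {"x": 16, "y": -34, "z": 0, "roll": -5.8, "hand": 50}, {"x": 16, "y": -34, "z": 0, "roll": -5.8, "hand": 50}, {"x": 16, "y": -34, "z": 0, "roll": -5.8, "hand": 50}, {"x": 16, "y": -34, "z": 0, "roll": -5.8, "hand": 50}, {"x": 16, "y": -34, "z": 0, "roll": -5.8, "hand": 50}, {"x": 16, "y": -34, "z": 0, "roll": -5.8, "hand": 50}, {"x": 16, "y": -34, "z": 0, "roll": -5.8, "hand": 50}]'

```text
time: 1.1
position: [0.3964, 0.264, 0.292]
tool_rot: [-2.01, -2.415, 0.0]
ft_force: [1.0, 0.8, 0.3]
grip_width: 0.576
grip_force: 0.0
```

Emit:
send_rows --rows '[{"x": 18, "y": -40, "z": 0, "roll": 0, "hand": 50}, {"x": 18, "y": -40, "z": 0, "roll": 0, "hand": 50}, {"x": 18, "y": -40, "z": 0, "roll": 0, "hand": 50}, {"x": 18, "y": -40, "z": 0, "roll": 0, "hand": 50}, {"x": 18, "y": -40, "z": 0, "roll": 0, "hand": 50}, {"x": 18, "y": -40, "z": 0, "roll": 0, "hand": 50}, {"x": 18, "y": -40, "z": 0, "roll": 0, "hand": 50}, {"x": 18, "y": -40, "z": 0, "roll": 0, "hand": 50}, {"x": 18, "y": -40, "z": 0, "roll": 0, "hand": 50}, {"x": 18, "y": -40, "z": 0, "roll": 0, "hand": 50}]'

```text
time: 2.1
position: [0.5765, -0.1358, 0.292]
tool_rot: [-2.004, -2.419, -0.0]
ft_force: [0.6, -0.6, 1.0]
grip_width: 0.575
grip_force: 0.0
```

Emit:
send_rows --rows '[{"x": 9, "y": -26, "z": 0, "roll": 0, "hand": 50}, {"x": 9, "y": -27, "z": 0, "roll": 0, "hand": 50}, {"x": 9, "y": -27, "z": -20, "roll": 0, "hand": 50}, {"x": 8, "y": -26, "z": -40, "roll": 0, "hand": 50}, {"x": 0, "y": 0, "z": -40, "roll": 0, "hand": 50}, {"x": 0, "y": 0, "z": -40, "roll": 0, "hand": 50}, {"x": 0, "y": 0, "z": -20, "roll": 0, "hand": 50}, {"x": 0, "y": 0, "z": -10, "roll": 0, "hand": 50}, {"x": 0, "y": 0, "z": 0, "roll": 0, "hand": 50}]'

```text
time: 3.0
position: [0.6104, -0.24, 0.1208]
tool_rot: [-2.003, -2.417, 0.002]
ft_force: [0.0, -0.8, -0.4]
grip_width: 0.578
grip_force: 0.0
```

Run:
```python
from h import *
t=get_image("top");s=get_image("side")
a=cv2.resize(t[120:230,380:480],None,fx=4,fy=4);b=cv2.resize(s[200:310,310:410],None,fx=4,fy=4)
cv2.imwrite("pics/g0.png",np.hstack([a,b]))
print(px("top",(.6113,-.2414,.024)),px("side",(.6113,-.2414,.024)))
```

```text
[423.16082231 169.08124579] [359.67084927 263.28555766]
```

View pics/g0.png

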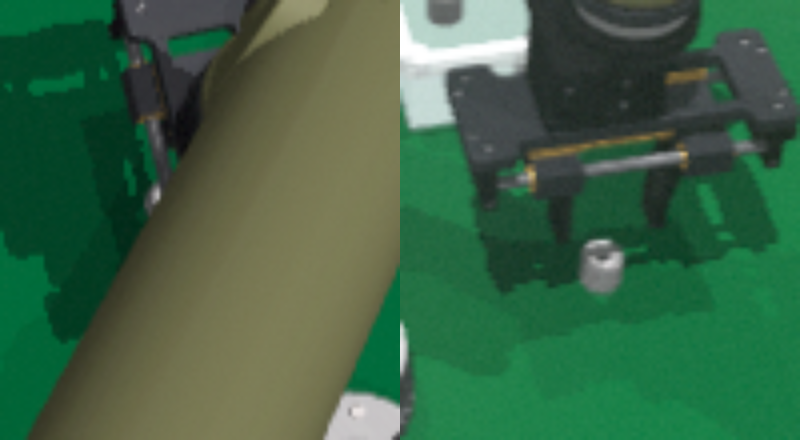

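In the side view the open fingers, at about (560,230) and (655,220) in the crop, straddle the upright pinion at (601,265). I'll go down and grip.

Emit:
send_rows --rows '[{"x": 1, "y": -1, "z": -16, "roll": 0, "hand": 50}, {"x": 0, "y": 0, "z": -16, "roll": 0, "hand": 50}, {"x": 0, "y": 0, "z": -10, "roll": 0, "hand": 50}, {"x": 0, "y": 0, "z": -4, "roll": 0, "hand": 50}, {"x": 0, "y": 0, "z": 0, "roll": 0, "hand": 40}, {"x": 0, "y": 0, "z": 0, "roll": 0, "hand": 32}, {"x": 0, "y": 0, "z": 0, "roll": 0, "hand": 20}, {"x": 0, "y": 0, "z": 0, "roll": 0, "hand": 20}, {"x": 0, "y": 0, "z": 0, "roll": 0, "hand": 20}, {"x": 0, "y": 0, "z": 0, "roll": 0, "hand": 20}]' --force 20

```text
time: 4.1
position: [0.6125, -0.2416, 0.0769]
tool_rot: [2.004, 2.418, 0.001]
ft_force: [0.1, 0.2, 2.3]
grip_width: 0.291
grip_force: 20.0
```

Emit:
send_rows --rows '[{"x": 0, "y": 0, "z": 20, "roll": 0, "hand": 20}, {"x": 0, "y": 0, "z": 40, "roll": 0, "hand": 20}, {"x": 0, "y": 0, "z": 40, "roll": 0, "hand": 20}, {"x": -10, "y": 20, "z": 15, "roll": 0, "hand": 20}, {"x": -15, "y": 30, "z": 0, "roll": 0, "hand": 20}, {"x": -17, "y": 37, "z": 0, "roll": 0, "hand": 20}, {"x": -17, "y": 37, "z": 0, "roll": 0, "hand": 20}, {"x": -16, "y": 34, "z": 0, "roll": 0, "hand": 20}, {"x": -10, "y": 20, "z": 0, "roll": 0, "hand": 20}, {"x": 0, "y": 0, "z": 0, "roll": 0, "hand": 20}]'

```text
time: 5.1
position: [0.5259, -0.0593, 0.191]
tool_rot: [-1.996, -2.422, -0.002]
ft_force: [0.4, 0.5, -0.2]
grip_width: 0.294
grip_force: 20.0
```

Emit:
send_rows --rows '[{"x": 0, "y": 0, "z": 0, "roll": 0, "hand": 20}, {"x": 0, "y": 0, "z": -30, "roll": 0, "hand": 20}, {"x": 0, "y": 0, "z": -30, "roll": 0, "hand": 20}, {"x": 0, "y": 0, "z": -25, "roll": 0, "hand": 20}, {"x": 0, "y": 0, "z": -12, "roll": 0, "hand": 20}, {"x": 0, "y": 0, "z": -5, "roll": 0, "hand": 20}, {"x": 0, "y": 0, "z": -3, "roll": 0, "hand": 20}, {"x": 0, "y": 0, "z": 0, "roll": 0, "hand": 20}, {"x": 0, "y": 0, "z": 0, "roll": 0, "hand": 20}]'

```text
time: 6.0
position: [0.528, -0.0635, 0.0873]
tool_rot: [2.004, 2.418, 0.002]
ft_force: [-0.4, -0.3, -0.7]
grip_width: 0.29
grip_force: 20.0
```

Emit:
send_rows --rows '[{"x": 0, "y": 0, "z": -2, "roll": 0, "hand": 20}, {"x": 0, "y": 0, "z": -2, "roll": 0, "hand": 20}, {"x": 0, "y": 0, "z": -1, "roll": 0, "hand": 20}, {"x": 0, "y": 0, "z": 0, "roll": 0, "hand": 20}, {"x": 0, "y": 0, "z": 0, "roll": 0, "hand": 20}]'

```text
time: 6.5
position: [0.5271, -0.0634, 0.0813]
tool_rot: [2.005, 2.419, -0.0]
ft_force: [-0.2, -0.5, -0.8]
grip_width: 0.294
grip_force: 20.0
```

Emit:
send_rows --rows '[{"x": 0, "y": 0, "z": -1, "roll": 0, "hand": 20}, {"x": 0, "y": 0, "z": 0, "roll": 0, "hand": 20}, {"x": 0, "y": 0, "z": 0, "roll": 0, "hand": 20}]'

```text
time: 6.8
position: [0.5277, -0.0635, 0.0808]
tool_rot: [2.004, 2.418, 0.001]
ft_force: [-0.3, 0.1, 3.7]
grip_width: 0.291
grip_force: 20.0
```

Emit:
send_rows --rows '[{"x": 0, "y": 0, "z": 0, "roll": 0, "hand": 27}, {"x": 0, "y": 0, "z": 0, "roll": 0, "hand": 30}, {"x": 0, "y": 0, "z": 0, "roll": 0, "hand": 36}, {"x": 0, "y": 0, "z": 0, "roll": 0, "hand": 36}, {"x": 0, "y": 0, "z": 5, "roll": 0, "hand": 36}, {"x": 0, "y": 0, "z": 20, "roll": 0, "hand": 36}, {"x": 0, "y": 0, "z": 40, "roll": 0, "hand": 36}, {"x": 0, "y": 0, "z": 40, "roll": 0, "hand": 36}, {"x": 15, "y": 30, "z": 0, "roll": 0, "hand": 36}, {"x": 30, "y": 40, "z": 0, "roll": 0, "hand": 36}]'

```text
time: 7.8
position: [0.5726, 0.0044, 0.1881]
tool_rot: [2.01, 2.412, 0.006]
ft_force: [0.8, -0.1, 1.3]
grip_width: 0.411
grip_force: 0.0
```

Emit:
send_rows --rows '[{"x": 20, "y": 40, "z": 0, "roll": 0, "hand": 36}, {"x": 5, "y": 40, "z": 0, "roll": 0, "hand": 36}, {"x": 5, "y": 12, "z": 0, "roll": 0, "hand": 36}, {"x": 0, "y": 0, "z": 0, "roll": 0, "hand": 36}, {"x": 0, "y": 0, "z": 0, "roll": 0, "hand": 36}]'

```text
time: 8.3
position: [0.602, 0.0967, 0.1853]
tool_rot: [2.006, 2.417, -0.002]
ft_force: [-0.1, -1.3, -0.2]
grip_width: 0.421
grip_force: 0.0
```

Run:
```python
from h import *
t=get_image("top");s=get_image("side")
cv2.imwrite("pics/t1.png",t);cv2.imwrite("pics/s1.png",s)
a=cv2.resize(t[140:255,255:385],None,fx=3,fy=3);b=cv2.resize(s[125:240,260:390],None,fx=3,fy=3)
cv2.imwrite("pics/g1.png",np.hstack([a,b]))
```

```text
(no output)
```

View pics/g1.png

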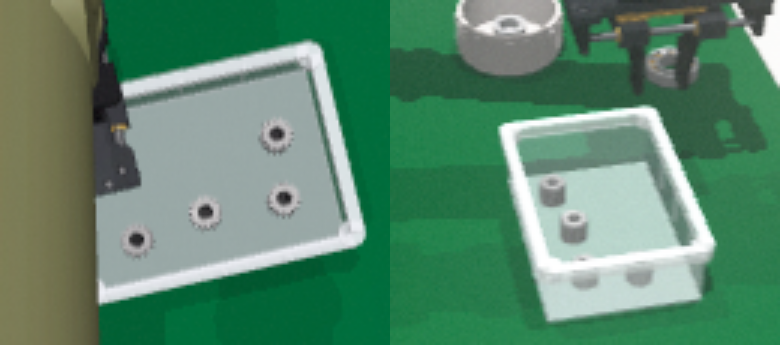

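All four pinions now stand in the tub, and the tub hasn't moved. Next I'll take the far rim near its left end and lift there. That should leave the tub resting on its near-right corner, pivoting in a light pinch.

Emit:
send_rows --rows '[{"x": 1, "y": -5, "z": 0, "roll": 0, "hand": 34}, {"x": 0, "y": 0, "z": -20, "roll": 0, "hand": 34}, {"x": 0, "y": 0, "z": -25, "roll": 0, "hand": 34}, {"x": 0, "y": 0, "z": -20, "roll": 0, "hand": 34}, {"x": 0, "y": 0, "z": -6, "roll": 0, "hand": 34}, {"x": 0, "y": 0, "z": 0, "roll": 0, "hand": 20}, {"x": 0, "y": 0, "z": 0, "roll": 0, "hand": 14}, {"x": 0, "y": 0, "z": 0, "roll": 0, "hand": 5}, {"x": 0, "y": 0, "z": 0, "roll": 0, "hand": 5}, {"x": 0, "y": 0, "z": 0, "roll": 0, "hand": 5}]' --force 15

```text
time: 9.4
position: [0.6034, 0.0934, 0.1153]
tool_rot: [2.004, 2.419, 0.001]
ft_force: [-1.1, -0.6, 4.7]
grip_width: 0.115
grip_force: 15.0
```

Emit:
send_rows --rows '[{"x": -1, "y": -1, "z": 6, "roll": 0, "hand": 5}, {"x": -1, "y": -2, "z": 6, "roll": 0, "hand": 5}, {"x": -1, "y": -2, "z": 6, "roll": 0, "hand": 5}, {"x": -1, "y": -2, "z": 6, "roll": 0, "hand": 5}, {"x": -1, "y": -2, "z": 6, "roll": 0, "hand": 5}, {"x": -1, "y": -2, "z": 6, "roll": 0, "hand": 5}, {"x": -1, "y": -2, "z": 6, "roll": 0, "hand": 5}, {"x": -1, "y": -2, "z": 6, "roll": 0, "hand": 5}, {"x": -2, "y": -3, "z": 6, "roll": 0, "hand": 5}, {"x": -2, "y": -3, "z": 6, "roll": 0, "hand": 5}]'

```text
time: 10.4
position: [0.5911, 0.0723, 0.1748]
tool_rot: [2.005, 2.419, 0.0]
ft_force: [1.5, -1.7, -3.2]
grip_width: 0.13
grip_force: 15.4
```

```bash
cat > look.py <<'E'
from h import *
import sys
n=sys.argv[1];t=get_image("top");s=get_image("side")
cv2.imwrite(f"pics/t{n}.png",t);cv2.imwrite(f"pics/s{n}.png",s)
a=cv2.resize(t[140:265,270:390],None,fx=3.2,fy=3.2);b=cv2.resize(s[115:240,270:390],None,fx=3.2,fy=3.2)
cv2.imwrite(f"pics/g{n}.png",np.hstack([a,b]))
E
python3 look.py 2
```

```text
(no output)
```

View pics/g2.png

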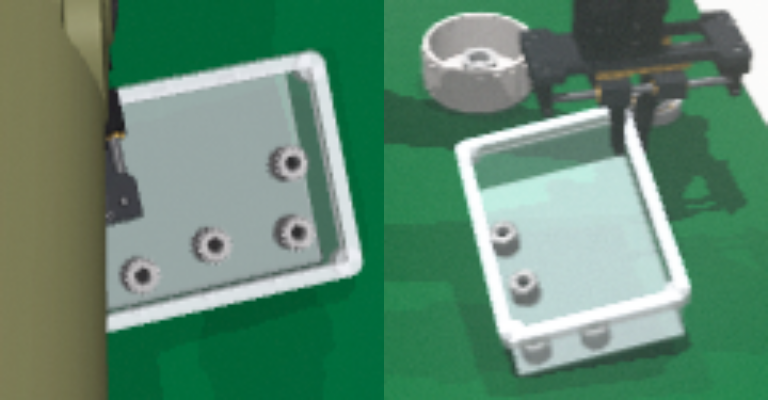

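The tub tips mainly to the right, with only a little tilt toward the robot (near-right corner about (355,268) in the top crop). The pinions haven't slid yet. I'll lift more with a lighter grip.

Emit:
send_rows --rows '[{"x": -1, "y": -2, "z": 4, "roll": 0, "hand": 5}, {"x": -1, "y": -2, "z": 4, "roll": 0, "hand": 5}, {"x": -1, "y": -2, "z": 4, "roll": 0, "hand": 5}, {"x": -1, "y": -2, "z": 4, "roll": 0, "hand": 5}, {"x": -1, "y": -2, "z": 4, "roll": 0, "hand": 5}, {"x": -1, "y": -2, "z": 4, "roll": 0, "hand": 5}, {"x": -2, "y": -3, "z": 4, "roll": 0, "hand": 5}, {"x": -2, "y": -3, "z": 4, "roll": 0, "hand": 5}, {"x": -2, "y": -3, "z": 4, "roll": 0, "hand": 5}, {"x": -2, "y": -3, "z": 4, "roll": 0, "hand": 5}]' --force 10

```text
time: 11.5
position: [0.5773, 0.0487, 0.215]
tool_rot: [2.004, 2.419, 0.002]
ft_force: [0.4, 0.4, -1.5]
grip_width: 0.146
grip_force: 10.3
```

```bash
python3 look.py 3
```

```text
(no output)
```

View pics/g3.png

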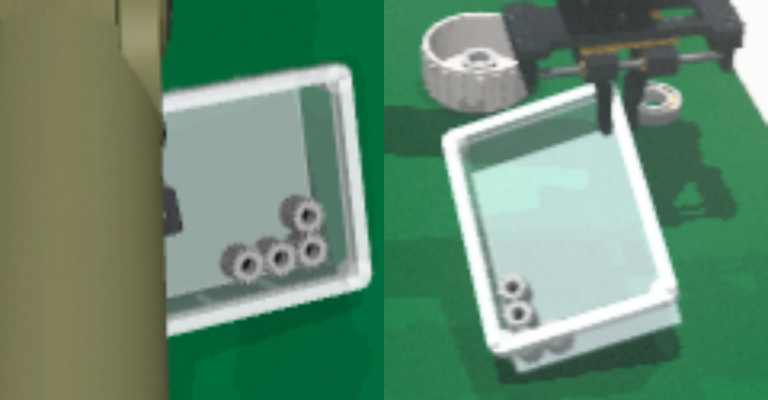

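All four pinions have slid into the near-right corner. In the top crop they are at (246,263), (281,256), (312,249) and (307,214). I'll hold still and check the tub's pose by fitting the rim corners.

Emit:
send_rows --rows '[{"x": 0, "y": 0, "z": 0, "roll": 0, "hand": 5}, {"x": 0, "y": 0, "z": 0, "roll": 0, "hand": 5}, {"x": 0, "y": 0, "z": 0, "roll": 0, "hand": 5}, {"x": 0, "y": 0, "z": 0, "roll": 0, "hand": 5}, {"x": 0, "y": 0, "z": 0, "roll": 0, "hand": 5}, {"x": 0, "y": 0, "z": 0, "roll": 0, "hand": 5}, {"x": 0, "y": 0, "z": 0, "roll": 0, "hand": 5}, {"x": 0, "y": 0, "z": 0, "roll": 0, "hand": 5}]'

```text
time: 12.4
position: [0.5772, 0.0486, 0.2143]
tool_rot: [2.005, 2.419, 0.0]
ft_force: [1.7, 2.5, -0.2]
grip_width: 0.149
grip_force: 10.3
```

```bash
python3 look.py 4
python3 - <<'E'
from h import *
from scipy.optimize import least_squares
from scipy.spatial.transform import Rotation as S
A=cv2.imread("pics/g3.png").astype(int);B=cv2.imread("pics/g4.png").astype(int)
d=np.abs(A-B).sum(2);print("changed px top/side",(d[:,:384]>60).sum(),(d[:,384:]>60).sum())
ft=lambda u,v:np.array([270+u/3.2,140+v/3.2]);fs=lambda u,v:np.array([270+(u-384)/3.2,115+v/3.2])
ob=[("side",(-80,110,70),fs(444,133)),("side",(-80,-110,70),fs(491,350)),("side",(80,-110,70),fs(678,292)),("side",(80,110,70),fs(614,82)),
("top",(80,-110,70),ft(349,63)),("top",(-80,-110,70),ft(372,287))]
w=lambda q,P:S.from_rotvec(q[3:]).apply(np.array(P)/1000)+q[:3]
r=least_squares(lambda q:np.concatenate([px(n,w(q,P))-uv for n,P,uv in ob]),[.53,0,.05,0,0,.18])
q=r.x;R=S.from_rotvec(q[3:]).as_matrix()
print("res",np.round(r.fun,1),"\nz axis",R[:,2].round(3),"slopes x,y (rise/m along tub axes)",R[2,:2].round(3),"tilt",np.degrees(np.arccos(R[2,2])))
for nm,P in dict(NR=(-80,-110,0),NL=(-80,110,0),FR=(80,-110,0),FL=(80,110,0)).items():print(nm,(w(q,P)*1000).round())
T=get_calibration("top");o=T["world_from_camera"][:3,3]
for uv in [(246,263),(281,256),(312,249),(307,214)]:
    p=ft(*uv);dd=T["world_from_camera"][:3,:3]@np.linalg.inv(T["mtx"])@[*p,1]
    ol=R.T@(o-q[:3])*1000;dl=R.T@dd;print("pinion in tub",(ol+dl*(28-ol[2])/dl[2]).round(1))
print({k:get_state()[k] for k in("time","position","ft_force","grip_force","grip_width")})
E
```

```text
changed px top/side 1152 1735
res [-0.2  0.5 -1.3 -0.1 -0.2  0.3  0.2 -0.4 -0.1 -0.6 -0.1 -0.7] 
z axis [-0.248 -0.33   0.911] slopes x,y (rise/m along tub axes) [0.294 0.289] tilt 24.369217579246857
NR [ 486. -119.   -3.]
NL [445.  88.  61.]
FR [ 638. -103.   44.]
FL [597. 104. 108.]
pinion in tub [-56.5 -33.6  28. ]
pinion in tub [-56.5 -61.2  28. ]
pinion in tub [-56.  -86.1  28. ]
pinion in tub [-29.7 -85.1  28. ]
{'time': 12.5, 'position': array([0.57715962, 0.04859869, 0.21429643]), 'ft_force': array([ 2.0024671 ,  2.73629979, -0.46568177]), 'grip_force': 10.29657418403076, 'grip_width': 0.1494743545561725}
```

Emit:
send_rows --rows '[{"x": 0, "y": 0, "z": 0, "roll": 0, "hand": 5}, {"x": 0, "y": 0, "z": 0, "roll": 0, "hand": 5}, {"x": 0, "y": 0, "z": 0, "roll": 0, "hand": 5}, {"x": 0, "y": 0, "z": 0, "roll": 0, "hand": 5}, {"x": 0, "y": 0, "z": 0, "roll": 0, "hand": 5}, {"x": 0, "y": 0, "z": 0, "roll": 0, "hand": 5}, {"x": 0, "y": 0, "z": 0, "roll": 0, "hand": 5}, {"x": 0, "y": 0, "z": 0, "roll": 0, "hand": 5}, {"x": 0, "y": 0, "z": 0, "roll": 0, "hand": 5}, {"x": 0, "y": 0, "z": 0, "roll": 0, "hand": 5}]'

```text
time: 13.5
position: [0.5772, 0.0486, 0.2143]
tool_rot: [2.005, 2.419, 0.0]
ft_force: [1.4, 1.5, -0.4]
grip_width: 0.152
grip_force: 10.3
```

```bash
python3 look.py 5
python3 - <<'E'
from h import *
A=cv2.imread("pics/g4.png").astype(int);B=cv2.imread("pics/g5.png").astype(int)
d=np.abs(A-B).sum(2);print("changed px top/side",(d[:,:384]>60).sum(),(d[:,384:]>60).sum())
E
```

```text
changed px top/side 24 8
```

View pics/g5.png

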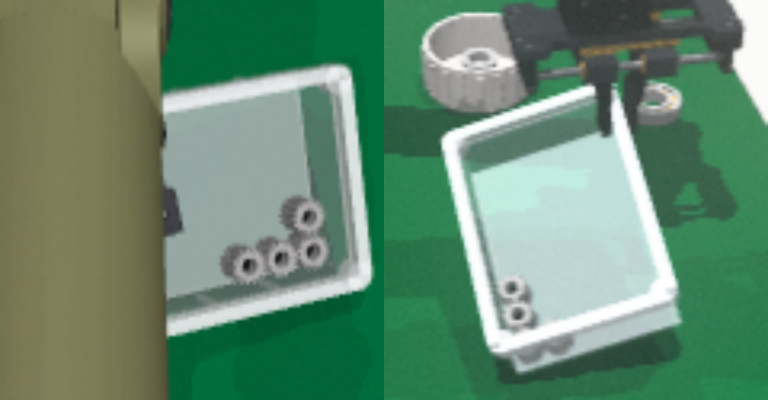

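The tub is tilted and still, and the pinions lie together in the near-right corner. I'll wait one more second to see whether the slight creep in the grip opening dies out.

Emit:
send_rows --rows '[{"x": 0, "y": 0, "z": 0, "roll": 0, "hand": 5}, {"x": 0, "y": 0, "z": 0, "roll": 0, "hand": 5}, {"x": 0, "y": 0, "z": 0, "roll": 0, "hand": 5}, {"x": 0, "y": 0, "z": 0, "roll": 0, "hand": 5}, {"x": 0, "y": 0, "z": 0, "roll": 0, "hand": 5}, {"x": 0, "y": 0, "z": 0, "roll": 0, "hand": 5}, {"x": 0, "y": 0, "z": 0, "roll": 0, "hand": 5}, {"x": 0, "y": 0, "z": 0, "roll": 0, "hand": 5}, {"x": 0, "y": 0, "z": 0, "roll": 0, "hand": 5}, {"x": 0, "y": 0, "z": 0, "roll": 0, "hand": 5}]'

```text
time: 14.6
position: [0.5772, 0.0486, 0.2143]
tool_rot: [2.005, 2.419, 0.0]
ft_force: [1.5, 2.5, 0.1]
grip_width: 0.148
grip_force: 10.3
```

The opening isn't drifting; that was only noise. Handing in.

```bash
python3 -c "
from bench import *
print(close_job())"
```

```text
the job is handed in; nothing more can be done
None
```

The job is handed in: the loose pinion was lowered into the tub, and the arm holds the tub still, tilted about 24° onto its near-right corner (the carrier's side), with all four pinions together in that corner; no result was returned.

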